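# Set out the seed-sample tins by height

## Task

Set out the four lidded aluminium sample tins on the display board in order of height, one standing centred on each cork mark: the shortest on the mark next to the round stand magnifier, rising to the tallest at the far end of the row. Do not tip any tin over on the way, and leave them all standing upright and released.

Things in the scene. Friction and masses are not known exactly. Their poses are not given: they have to be found in the camera images.
- tin_1_mid (a point): Loose round lidded aluminium sample tin, the shortest (and narrowest) of four, 36 mm diameter, 45 mm tall, with a kraft paper band round it, standing upright on the table. Point: the tin's centre, on its axis, half-way up (22.5 mm above its underside); z along its axis, up.
- tin_2_mid (a point): Loose round lidded aluminium sample tin, the second shortest (and in between in width) of four, 44 mm diameter, 65 mm tall, with a kraft paper band round it, standing upright on the table. Point: the tin's centre, on its axis, half-way up (32.5 mm above its underside); z along its axis, up.
- tin_3_mid (a point): Loose round lidded aluminium sample tin, the second tallest (and in between in width) of four, 52 mm diameter, 85 mm tall, with a kraft paper band round it, standing upright on the table. Point: the tin's centre, on its axis, half-way up (42.5 mm above its underside); z along its axis, up.
- tin_4_mid (a point): Loose round lidded aluminium sample tin, the tallest (and widest) of four, 60 mm diameter, 105 mm tall, with a kraft paper band round it, standing upright on the table. Point: the tin's centre, on its axis, half-way up (52.5 mm above its underside); z along its axis, up.
- mark_1: Round cork mark, 72 mm diameter, 3 mm thick, fixed on the plywood display board (board 120 x 560 x 18 mm, lying flat on the table): the first of the row of four counted from the robot's left (+y) end. Neighbouring marks are about 90 mm apart. Origin: centre of its underside, on the board's top face; a tin stands 3 mm above it. z up.
- mark_2: Round cork mark, 72 mm diameter, 3 mm thick, fixed on the plywood display board (board 120 x 560 x 18 mm, lying flat on the table): the second of the row of four counted from the robot's left (+y) end. Neighbouring marks are about 90 mm apart. Origin: centre of its underside, on the board's top face; a tin stands 3 mm above it. z up.
- mark_3: Round cork mark, 72 mm diameter, 3 mm thick, fixed on the plywood display board (board 120 x 560 x 18 mm, lying flat on the table): the third of the row of four counted from the robot's left (+y) end. Neighbouring marks are about 90 mm apart. Origin: centre of its underside, on the board's top face; a tin stands 3 mm above it. z up.
- mark_4: Round cork mark, 72 mm diameter, 3 mm thick, fixed on the plywood display board (board 120 x 560 x 18 mm, lying flat on the table): the fourth of the row of four counted from the robot's left (+y) end. Neighbouring marks are about 90 mm apart. Origin: centre of its underside, on the board's top face; a tin stands 3 mm above it. z up.
- loupe: Round black stand magnifier with three steel legs and a pale lens on top, 54 mm diameter, 50 mm tall, fixed on the display board in line with the marks, about 100 mm beyond the end mark, at the left or the right end of the row (at the other end stands a white card in a wooden foot, 64 mm tall). It shows where the row begins. Origin: centre of its underside.
There are look-alikes about, which are no part of the job. Leave any green look-alike of the part that bears tin_2_mid alone. Leave any blue look-alike of the part that bears tin_3_mid alone.

How it is judged:
By the outcome, as a careful person would: the job done as asked, in the order asked, and still so for the second after the job is handed in, with the robot touching nothing.
It also fails if it takes over 102 s, if anything falls off the work surface, if the arm or the gripper's body presses on something with over 40 N, if the wrist force passes 120 N, or if a joint passes its speed limit or range.

## Robot

A 6-joint arm with a two-finger parallel gripper is mounted at the origin on the work surface. World frame = base frame: x ahead of the robot, y to its left, z up, the work surface at z = 0. Lengths are in mm, angles in rad, forces in N, time in s.
With the tool pointing down it reaches from about 300 to 1000 mm from the base axis. Payload 5.1 kg.
Tool frame: the origin (TCP) lies midway between the tips of the shut fingers; the grasp point (between the pads) lies 19 mm behind it; y points along the fingers, x is the direction in which the jaws open and shut, and the axes are right-handed (so a half turn about y gives the same grasp; the last joint's range is limited). The gripper opens to 95 mm and grips with 3 to 60 N. Pads are 20 mm wide; open, the fingers measure 119 mm over their backs; the gripper's body (75 mm by 180 mm) begins 59 mm behind the grasp point.
Start: joints at [-1.239, 0.124, 1.65, -0, 1.367, -0.083], TCP at [261.922, -594.879, 214.656] pointing down, gripper open.
Joint ranges: [-2.61, 2.61], [-1.02, 2.33], [0.03, 2.71], [-1.35, 4.49], [0.32, 2.68], [-2.91, 2.91]. Speed limits (rad/s): [2.57, 2.57, 3.14, 3.14, 3.14, 3.14].

## Interface

Orientations are given as a unit quaternion [w, x, y, z].
In Python, from plant import manip gives the robot as it stands.
- The arm moves only by the tool send_rows, never from a script. Its argument "commands" is a list of rows, each a list of 3 entries, a list of its own where there are three numbers: the finger opening in cm, from 0 to 9.51, then the shift along the tool's x, y, z in cm, then the turn about the tool's y in rad. A call has 1 to 8 rows; each row is the pose to reach, as a shift and turn from the pose commanded when the call began, along the tool's axes at that moment; what a row does not reach only later rows make up. A row lasts 1/8 s, in which the tool goes at most 62.5 mm and 10.7 degrees, less where a joint would pass 70% of its speed; a pose out of reach is approached as far as the arm can. A call with a gripper value outside its range is refused whole. The fingers move at their own pace and stop on an object; "force" is the grip in N (left out, the last holds). Time passes only in rows, so rows that repeat a pose let the fingers close. It gives the time, the measured TCP pose, the force and the opening at its end, in the units of the state.
- manip.get_obs(): the state, without advancing time (a new reading comes with each control period).
- manip.get_image(name): name is "scene" or "top"; returns a dict with "img" (420x560x3 uint8, red, green, blue), "intrinsics" (3x3 intrinsics, pixels), "dist_coeffs" ([k1, k2, p1, p2, k3] as OpenCV has them; the pictures are not rectified), "R" (3x3) and "t" (3): a world point X has camera coordinates R X + t. Camera axes: x right, y down, z forward; pixel columns grow to the right and rows downward; lengths in mm; the calibration is good to about 2 mm. A picture is of the moment at which its call begins. There is no depth.
- manip.job_done(): hands the job in, once; it reports no verdict.
The state is a dict: "time_s": time; "qpos": joint angles; "qvel": joint speeds; "effort": joint torques, N m; "ee_pos": TCP position; "ee_rot": TCP orientation; "contact_force": force on the tool from outside, world axes, zero at the start; "moment": the same for the moment, N m; "width": opening from 0.0 (shut) to 1.0 (fully open).
Only numpy, scipy, OpenCV 4.12 (cv2) and the standard library are available. Lean on these libraries where they do the work, as an engineer would, in place of code of your own. Each camera call takes 0.05 s, during which the arm holds its last target. There are 200 camera calls.

## Working session

There is one attempt and no reset: what is moved stays moved. The work goes in short steps, Python scripts to look and compute and a tool call to move; the robot and the scene stay as the last step left them, time stands still between calls to the robot, and variables do not carry over. Pictures are saved under pics/ and viewed, about 12 in all and at most 16, crops included, and the job is handed in when it is done.

Besides the shell and the picture viewer there is one more tool, called after "Emit:" as name([rows], argument=value, ...), one row to a line, values as JSON. send_rows: Moves the arm, as the interface text tells. Its arguments: {"type":"object","properties":{"commands":{"type":"array","items":{"type":"array"}},"force":{"type":"number"}},"required":["commands"]}

```bash
mkdir -p pics; cat > h.py <<'E'
import numpy as np,cv2
from plant import manip
def shot(n,f):
    d=manip.get_image(n); cv2.imwrite(f'pics/{f}.png',d['img'][:,:,::-1]); np.save(f'pics/{f}.npy',d,allow_pickle=True); return d
def load(f): return np.load(f'pics/{f}.npy',allow_pickle=True).item()
def ray(d,uv,z):
    K=np.array(d['intrinsics'],float);D=np.array(d['dist_coeffs'],float);R=np.array(d['R']);t=np.array(d['t'])
    p=cv2.undistortPoints(np.array([[uv]],float),K,D)[0,0]
    c=-R.T@t; v=R.T@np.array([p[0],p[1],1]); return c+v*(z-c[2])/v[2]
def proj(d,X):
    R=np.array(d['R'],float);return cv2.projectPoints(np.array(X,float).reshape(-1,1,3),cv2.Rodrigues(R)[0],np.array(d['t'],float),np.array(d['intrinsics'],float),np.array(d['dist_coeffs'],float))[0][:,0]
def crop(f,x0,y0,x1,y1,s,out):
    cv2.imwrite(f'pics/{out}.png',cv2.resize(cv2.imread(f'pics/{f}.png')[y0:y1,x0:x1],None,fx=s,fy=s,interpolation=cv2.INTER_CUBIC))
E
python3 -c "
from h import *
for n in('scene','top'):
    d=shot(n,n+'0'); print(n,-np.array(d['R']).T@d['t'],np.array(d['R']).round(2).tolist())
print(manip.get_obs())
a=cv2.imread('pics/top0.png');cv2.imwrite('pics/top0b.png',cv2.resize(a,None,fx=1.42,fy=1.42,interpolation=cv2.INTER_CUBIC))
"
```

```text
scene [ 885.4575601  -308.14196336  549.51021569] [[0.62, 0.78, -0.01], [0.56, -0.46, -0.69], [-0.54, 0.43, -0.72]]
top [376.68550151   4.75021475 894.33261474] [[-0.03, -1.0, 0.03], [-0.99, 0.02, -0.15], [0.15, -0.04, -0.99]]
{'time_s': 0.1, 'qpos': array([-1.23855478e+00,  1.24470167e-01,  1.65154566e+00,  4.92794796e-06,
        1.36750292e+00, -8.25499428e-02]), 'qvel': array([-5.11376521e-04, -2.05497090e-03, -3.77160006e-03,  1.06828914e-04,
        6.58619693e-05,  1.12773380e-03]), 'effort': array([ 3.25433748e-04, -4.18882227e+01, -3.61094999e+01,  7.77683873e-02,
        4.61633701e-02, -5.25576399e-05]), 'ee_pos': array([ 261.76166923, -594.32115412,  213.48551801]), 'ee_rot': array([ 0.59266001, -0.59182169,  0.38686597, -0.38579259]), 'contact_force': array([-0.50183872, -0.41711054, -0.0311451 ]), 'moment': array([ 0.03275599,  0.00099443, -0.06401271]), 'width': 1.0006899275920664}
```

View pics/scene0.png

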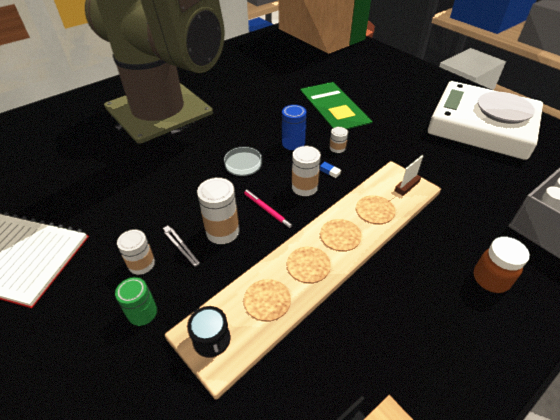

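View pics/top0b.png

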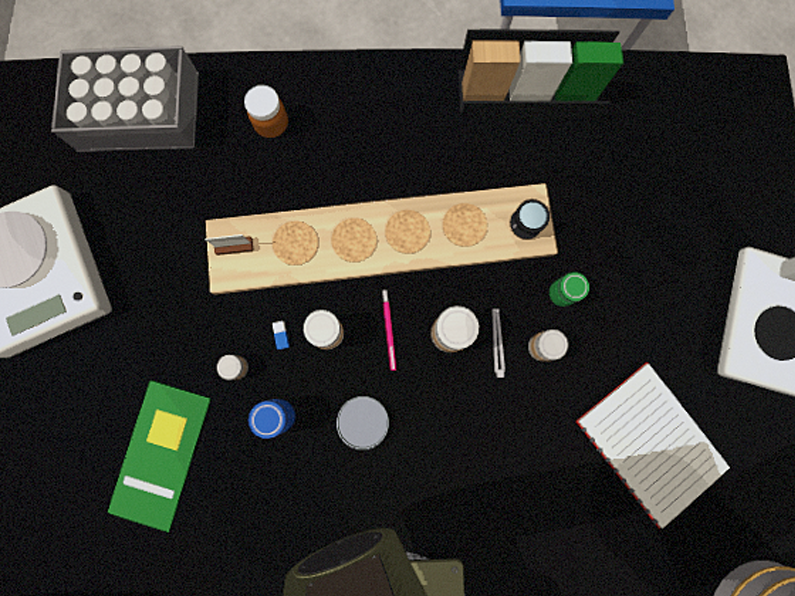

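```bash
python3 -c "
from h import *
d=load('top0')
crop('top0',140,125,410,275,2.9,'c1')
for n,u,z in[('t1',(232,367),45),('t2',(549,346),65),('t3',(323,329),85),('t4',(457,327),105),('m1',(296,243),21),('m2',(354,240),21),('m3',(408,232),21),('m4',(465,225),21),('loupe',(533,216),68),('green',(574,288),65),('blue',(267,419),85)]:
    print(n,ray(d,np.array(u)/1.42,z).round(1))
"
```

```text
t1 [402.4 235.4  45. ]
t2 [ 420.3 -238.4   65. ]
t3 [452.5  94.4  85. ]
t4 [448.7 -96.5 105. ]
m1 [596.4 143.6  21. ]
m2 [599.3  51.5  21. ]
m3 [610.7 -35.   21. ]
m4 [ 620.6 -127.2   21. ]
loupe [ 620.1 -226.1   68. ]
green [ 507.  -282.9   65. ]
blue [327.2 174.3  85. ]
```

View pics/c1.png

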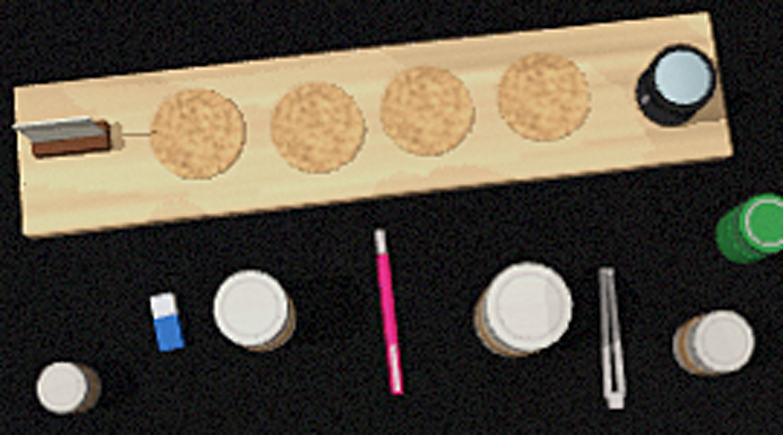

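```bash
cat >> h.py <<'E'
from scipy.spatial.transform import Rotation as Ro
def tool():
    o=manip.get_obs(); w,x,y,z=o['ee_rot']; return o,Ro.from_quat([x,y,z,w]).as_matrix()
def go(P,yaw=None,o=None,R=None):
    # shift in tool cm to TCP target P
    if o is None:o,R=tool()
    return (R.T@(np.array(P)-o['ee_pos'])/10).round(2)
def circ(c,r,z,n=48):
    a=np.linspace(0,2*np.pi,n);return np.c_[c[0]+r*np.cos(a),c[1]+r*np.sin(a),0*a+z]
E
python3 -c "
from h import *
o,R=tool();print(R.round(3))
d=load('top0');s=load('scene0')
a={'top':cv2.resize(cv2.imread('pics/top0.png'),None,fx=2.9,fy=2.9),'scene':cv2.resize(cv2.imread('pics/scene0.png'),None,fx=2.9,fy=2.9)}
P={}
for n,u,z,r in[('t1',(62,387),45,18),('t2',(722,341),65,22),('t3',(250,308),85,26),('t4',(527,309),105,30),('m1',(198,134),21,36),('m2',(318,127),21,36),('m3',(427,111),21,36),('m4',(543,97),21,36)]:
    p=ray(d,(np.array(u)+.5)/2.9-.5+[140,125],z);P[n]=p;print(n,p.round(1))
    for im,k in((d,'top'),(s,'scene')):
      for zz in ([z] if n[0]=='m' else [z,0]):
        q=(proj(im,circ(p,r,zz))+.5)*2.9-.5
        cv2.polylines(a[k],[q.round().astype(int)],1,(255,0,255),1)
o=int(2.9*140),int(2.9*125)
cv2.imwrite('pics/o1.png',a['top'][o[1]:o[1]+435,o[0]:o[0]+790])
b=cv2.resize(a['scene'],None,fx=2/2.9,fy=2/2.9,interpolation=cv2.INTER_AREA);cv2.imwrite('pics/o2.png',b[230:800,180:900])
for i in(1,2,3):print(np.linalg.norm(P['m%d'%i]-P['m%d'%(i+1)]))
"
```

```text
[[ 0.403 -0.001  0.915]
 [-0.915  0.002  0.403]
 [-0.002 -1.     0.   ]]
t1 [403.2 240.3  45. ]
t2 [ 423.1 -242.9   65. ]
t3 [454.2  97.7  85. ]
t4 [446.8 -95.5 105. ]
m1 [597.  144.7  21. ]
m2 [600.6  51.4  21. ]
m3 [611.8 -34.1  21. ]
m4 [ 621.4 -126.    21. ]
93.4210519149431
86.16304558377794
92.39947690136779
```

View pics/o1.png

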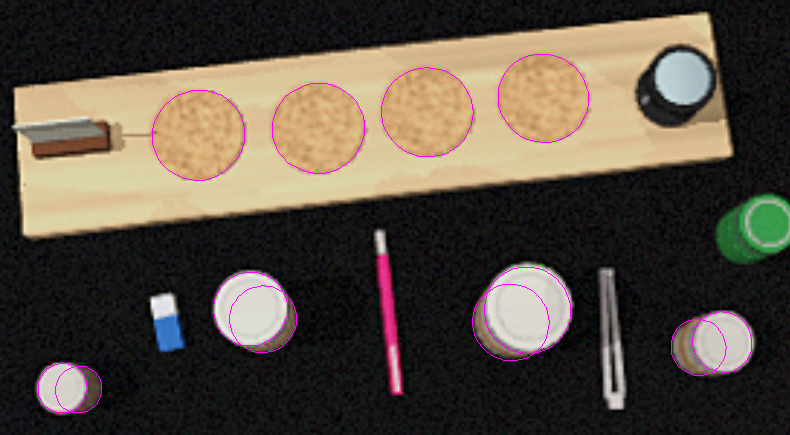

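View pics/o2.png

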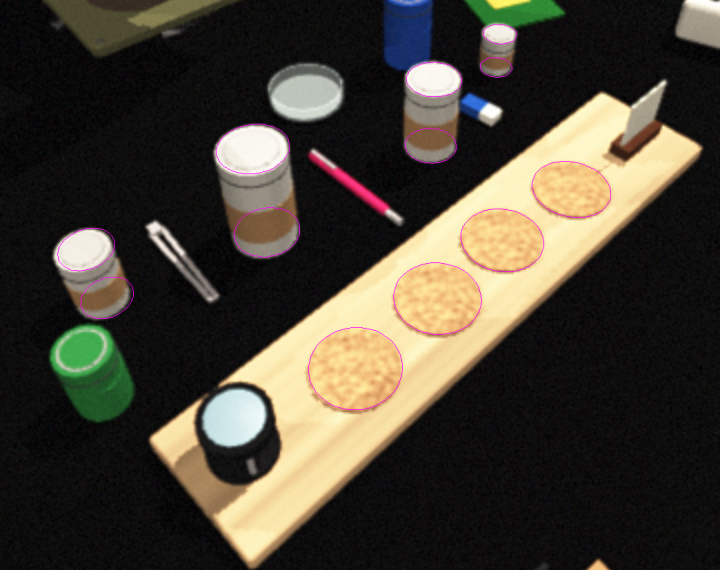

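Emit:
send_rows([
  [9.5,[-25.67,6.5,29.0],-1.155],
  [9.5,[-25.67,6.5,29.0],-1.155],
  [9.5,[-25.67,6.5,29.0],-1.155],
  [9.5,[-25.67,6.5,29.0],-1.155],
  [9.5,[-25.67,6.5,29.0],-1.155],
  [9.5,[-25.67,6.5,29.0],-1.155],
  [9.5,[-25.67,6.5,29.0],-1.155],
  [9.5,[-25.67,6.5,29.0],-1.155],
], force=15)

```text
time_s: 1.1
ee_pos: [423.9, -242.5, 149.3]
ee_rot: [-0.707, 0.707, -0.0, -0.0]
contact_force: [-0.0, 0.8, 0.6]
width: 1.001
```

Emit:
send_rows([
  [9.5,[0,5,0],0],
  [9.5,[0,9,0],0],
  [9.5,[0,12.8,0],0],
  [9.5,[0,12.8,0],0],
  [4,[0,12.8,0],0],
  [4,[0,12.8,0],0],
  [4,[0,12.8,0],0],
  [4,[0,12.8,0],0],
])

```text
time_s: 2.1
ee_pos: [424.4, -243.4, 22.5]
ee_rot: [-0.707, 0.707, 0.0, 0.001]
contact_force: [0.5, 0.5, 0.0]
width: 0.635
```

```bash
python3 -c "
from h import *
shot('scene','s1');crop('s1',60,120,360,345,2.6,'c2');print(manip.get_obs()['width'])"
```

```text
0.59351033156084
```

View pics/c2.png

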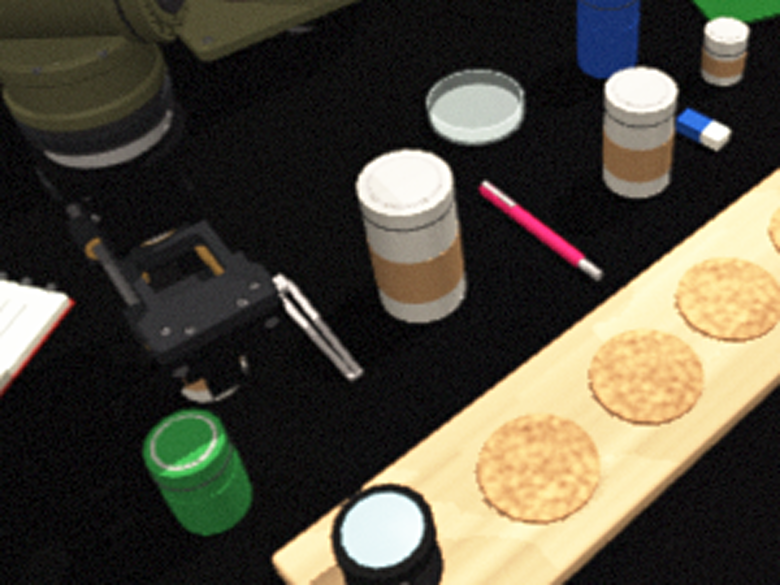

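Emit:
send_rows([
  [3.5,[0,0,0],0],
  [3.5,[0,0,0],0],
  [3.5,[0,0,0],0],
  [3.5,[0,0,0],0],
  [3.5,[0,-2,0],0],
  [3.5,[0,-4,0],0],
])

```text
time_s: 2.9
ee_pos: [423.6, -242.7, 61.3]
ee_rot: [0.707, -0.707, 0.001, -0.0]
contact_force: [0.8, -0.7, -0.5]
width: 0.461
```

Emit:
send_rows([
  [3.5,[0,-5,0],0],
  [3.5,[4,-7,4.5],0],
  [3.5,[8,-7,9],0],
  [3.5,[12,-7,13.5],0],
  [3.5,[16,-7,18],0],
  [3.5,[18.8,-7,20.9],0],
  [3.5,[18.8,-7,20.9],0],
  [3.5,[18.8,-7,20.9],0],
])

```text
time_s: 3.9
ee_pos: [611.5, -34.5, 130.8]
ee_rot: [-0.707, 0.707, -0.001, -0.0]
contact_force: [1.1, -0.2, -1.1]
width: 0.463
```

Emit:
send_rows([
  [3.5,[0,4,0],0],
  [3.5,[0,7,0],0],
  [3.5,[0,8.3,0],0],
  [3.5,[0,8.6,0],0],
  [3.5,[0,8.8,0],0],
  [3.5,[0,8.8,0],0],
])

```text
time_s: 4.65
ee_pos: [613.0, -34.5, 45.0]
ee_rot: [-0.707, 0.707, 0.0, 0.001]
contact_force: [-0.2, -0.4, -1.8]
width: 0.461
```

Emit:
send_rows([
  [3.5,[0,0.1,0],0],
  [3.5,[0,0.1,0],0],
  [6,[0,0.1,0],0],
  [9.5,[0,0.1,0],0],
  [9.5,[0,0.1,0],0],
  [9.5,[0,0.1,0],0],
  [9.5,[0,0.1,0],0],
  [9.5,[0,-3,0],0],
])

```text
time_s: 5.65
ee_pos: [609.5, -33.9, 70.8]
ee_rot: [0.707, -0.707, 0.003, 0.002]
contact_force: [1.3, -0.1, -0.5]
width: 0.987
```

Emit:
send_rows([
  [9.5,[0,-6,0],0],
  [9.5,[-3,-8,4],0],
  [9.5,[-6.5,-8,8.5],0],
  [9.5,[-10,-8,13],0],
  [9.5,[-13.5,-8,17.5],0],
  [9.5,[-17,-8,22.5],0],
  [9.5,[-20.9,-8,27.4],0],
  [9.5,[-20.9,-8,27.4],0],
])

```text
time_s: 6.65
ee_pos: [401.0, 242.5, 153.7]
ee_rot: [0.707, -0.707, -0.002, 0.002]
contact_force: [-0.1, -0.9, 0.3]
width: 1.002
```

```bash
python3 -c "
from h import *
o,R=tool();print(o['ee_pos'])
shot('top','t2');crop('t2',130,120,410,290,2.8,'c3')
c=cv2.imread('pics/t2.png');b=cv2.resize(c,None,fx=8,fy=8,interpolation=cv2.INTER_CUBIC)
cv2.imwrite('pics/c3.png',cv2.resize(c[125:275,140:410],None,fx=2.9,fy=2.9,interpolation=cv2.INTER_CUBIC))"
```

```text
[401.0061816  242.46602142 153.68611163]
```

View pics/c3.png

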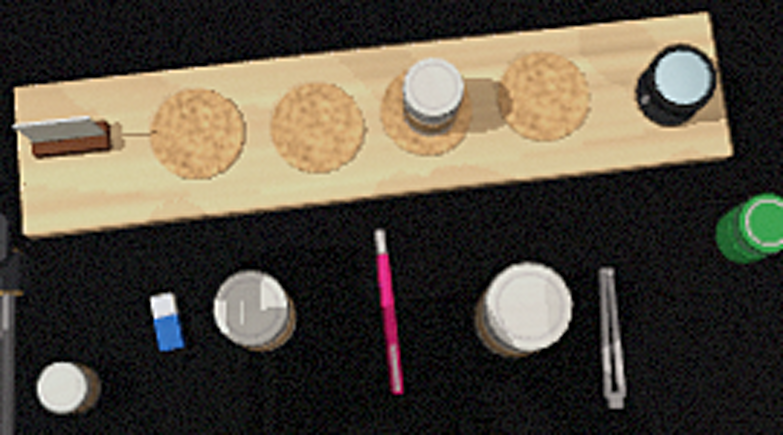

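```bash
cat >> h.py <<'E'
def cw(d,u,z): return ray(d,(np.array(u)+.5)/2.9-.5+[140,125],z).round(1)
E
python3 -c "
from h import *
print(cw(load('t2'),(434,91),86))"
```

```text
[609.2 -36.7  86. ]
```

Emit:
send_rows([
  [9.5,[0,5,0],0],
  [9.5,[0,10,0],0],
  [9.5,[0,13,0],0],
  [9.5,[0,14.0,0],0],
  [4,[0,14.0,0],0],
  [4,[0,14.0,0],0],
  [4,[0,14.0,0],0],
  [3,[0,14.0,0],0],
])

```text
time_s: 7.7
ee_pos: [404.0, 240.3, 14.6]
ee_rot: [0.707, -0.707, -0.0, -0.001]
contact_force: [0.1, 0.6, 0.3]
width: 0.633
```

Emit:
send_rows([
  [2.5,[0,0,0],0],
  [2.5,[0,0,0],0],
  [2.5,[0,0,0],0],
  [2.5,[0,0,0],0],
  [2.5,[0,0,0],0],
])

```text
time_s: 8.32
ee_pos: [403.3, 240.0, 13.7]
ee_rot: [-0.707, 0.707, -0.0, 0.0]
contact_force: [-1.3, 0.7, 0.9]
width: 0.373
```

Emit:
send_rows([
  [2.5,[0,-4,0],0],
  [2.5,[0,-9,0],0],
  [2.5,[2,-12,-3],0],
  [2.5,[5,-12,-7.5],0],
  [2.5,[8,-12,-12.5],0],
  [2.5,[11,-12,-17.5],0],
  [2.5,[14,-12,-22.5],0],
  [2.5,[16,-12,-26.6],0],
])

```text
time_s: 9.32
ee_pos: [564.0, -28.4, 133.4]
ee_rot: [-0.707, 0.707, -0.001, 0.001]
contact_force: [0.8, 1.5, 0.2]
width: 0.374
```

Emit:
send_rows([
  [2.5,[3,0,-5],0],
  [2.5,[6,0,-10],0],
  [2.5,[6,0,-10],0],
  [2.5,[6,3,-10],0],
  [2.5,[6,7,-10],0],
  [2.5,[6,9,-10],0],
  [2.5,[6,9.8,-10],0],
  [2.5,[6,9.9,-10],0],
])

```text
time_s: 10.32
ee_pos: [623.7, -126.1, 35.6]
ee_rot: [-0.707, 0.707, 0.0, 0.001]
contact_force: [0.8, 0.1, 0.1]
width: 0.377
```

Emit:
send_rows([
  [2.5,[0,0,0],0],
  [5,[0,0,0],0],
  [9.5,[0,0,0],0],
  [9.5,[0,0,0],0],
  [9.5,[0,0,0],0],
  [9.5,[0,-3,0],0],
  [9.5,[0,-8,0],0],
  [9.5,[0,-12,0],0],
])

```text
time_s: 11.32
ee_pos: [623.3, -126.4, 156.6]
ee_rot: [-0.707, 0.707, 0.0, 0.001]
contact_force: [0.6, -0.4, 0.5]
width: 0.99
```

Emit:
send_rows([
  [9.5,[-3.5,0,4.5],0],
  [9.5,[-7,0,9],0],
  [9.5,[-10.5,0,13.5],0],
  [9.5,[-14,0,18],0],
  [9.5,[-16.8,0,22.4],0],
  [9.5,[-16.8,0,22.4],0],
  [9.5,[-16.8,3,22.4],0],
  [9.5,[-16.8,8,22.4],0],
])

```text
time_s: 12.32
ee_pos: [458.1, 97.6, 76.3]
ee_rot: [0.707, -0.707, -0.002, -0.003]
contact_force: [0.3, 0.0, 0.2]
width: 0.997
```

```bash
python3 -c "
from h import *
o,R=tool();print(o['ee_pos'])
shot('top','t3');shot('scene','s3')
c=cv2.imread('pics/t3.png')
cv2.imwrite('pics/c4.png',cv2.resize(c[125:275,140:410],None,fx=2.9,fy=2.9,interpolation=cv2.INTER_CUBIC))"
```

```text
[458.06758439  97.62605143  76.31251102]
```

View pics/c4.png

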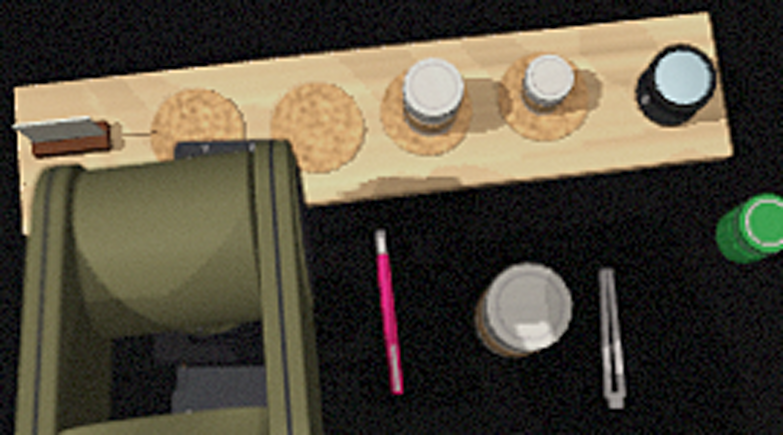

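```bash
python3 -c "
from h import *
print(cw(load('t3'),(549,81),66),cw(load('t3'),(434,91),86))"
```

```text
[ 621.2 -124.3   66. ] [609.2 -36.7  86. ]
```

Emit:
send_rows([
  [9.5,[0,3,0],0],
  [9.5,[0,4.4,0],0],
  [5,[0,4.4,0],0],
  [4.3,[0,4.4,0],0],
  [4.3,[0,4.4,0],0],
  [4.3,[0,4.4,0],0],
  [4.3,[0,4.4,0],0],
  [4.3,[0,4.4,0],0],
])

```text
time_s: 13.42
ee_pos: [455.1, 98.0, 31.0]
ee_rot: [0.707, -0.707, 0.0, -0.0]
contact_force: [-1.8, 0.6, 3.6]
width: 0.547
```

Emit:
send_rows([
  [4.3,[0,0,0],0],
  [4.3,[0,0,0],0],
])

```text
time_s: 13.68
ee_pos: [455.2, 98.0, 31.0]
ee_rot: [0.707, -0.707, 0.0, -0.0]
contact_force: [-3.5, -0.8, 5.2]
width: 0.546
```

Emit:
send_rows([
  [4.3,[0,-3,0],0],
  [4.3,[0,-7,0],0],
  [4.3,[2,-9,-1],0],
  [4.3,[6,-9,-2],0],
  [4.3,[10,-9,-3],0],
  [4.3,[14.8,-9,-4.7],0],
  [4.3,[14.8,-9,-4.7],0],
  [4.3,[14.8,-7,-4.7],0],
])

```text
time_s: 14.68
ee_pos: [604.0, 50.7, 100.9]
ee_rot: [0.707, -0.707, -0.0, -0.001]
contact_force: [-0.1, 0.1, -1.4]
width: 0.543
```

Emit:
send_rows([
  [4.3,[0,3,0],0],
  [4.3,[0,4.3,0],0],
  [4.3,[0,4.7,0],0],
  [4.3,[0,4.8,0],0],
  [4.3,[0,4.9,0],0],
  [4.3,[0,4.9,0],0],
])

```text
time_s: 15.42
ee_pos: [603.7, 50.8, 52.5]
ee_rot: [-0.707, 0.707, 0.0, 0.001]
contact_force: [0.0, 0.1, -1.1]
width: 0.548
```

Emit:
send_rows([
  [4.3,[0,0.1,0],0],
  [5.5,[0,0.1,0],0],
  [9.5,[0,0.1,0],0],
  [9.5,[0,0.1,0],0],
  [9.5,[0,0.1,0],0],
  [9.5,[0,-3,0],0],
  [9.5,[0,-8,0],0],
  [9.5,[0,-11,0],0],
])

```text
time_s: 16.42
ee_pos: [604.2, 50.8, 164.5]
ee_rot: [-0.707, 0.707, 0.001, 0.001]
contact_force: [-0.1, 0.1, -0.6]
width: 0.997
```

Emit:
send_rows([
  [9.5,[-4,0,-3.7],0],
  [9.5,[-8,0,-7.4],0],
  [9.5,[-12,0,-11],0],
  [9.5,[-15.5,0,-14.6],0],
  [9.5,[-15.5,0,-14.6],0],
  [9.5,[-15.5,4,-14.6],0],
  [9.5,[-15.5,8,-14.6],0],
  [9.5,[-15.5,11.6,-14.6],0],
])

```text
time_s: 17.42
ee_pos: [448.6, -94.5, 44.5]
ee_rot: [0.707, -0.707, -0.0, -0.0]
contact_force: [0.9, 0.9, -1.0]
width: 1.001
```

Emit:
send_rows([
  [9,[0,0,0],0],
  [5,[0,0,0],0],
  [5,[0,0,0],0],
  [5,[0,0,0],0],
  [5,[0,0,0],0],
  [5,[0,0,0],0],
  [5,[0,0,0],0],
])

```text
time_s: 18.3
ee_pos: [448.6, -95.3, 46.8]
ee_rot: [-0.707, 0.707, -0.0, 0.001]
contact_force: [-2.8, 0.4, 6.0]
width: 0.629
```

```bash
python3 -c "
from h import *
o,R=tool();print(o['ee_pos'],o['width'])
shot('top','t4');shot('scene','s4')
c=cv2.imread('pics/t4.png')
cv2.imwrite('pics/c5.png',cv2.resize(c[125:275,140:410],None,fx=2.9,fy=2.9,interpolation=cv2.INTER_CUBIC))"
```

```text
[448.56683417 -95.32048568  46.7620044 ] 0.6294914379547597
```

View pics/c5.png

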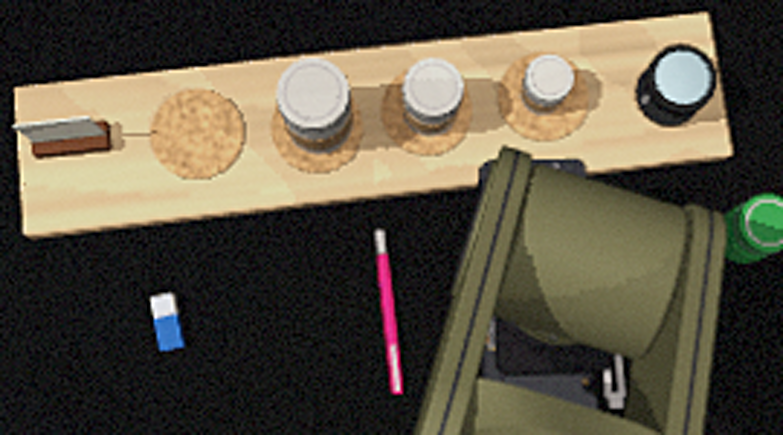

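```bash
python3 -c "
from h import *
print(cw(load('t4'),(313,94),106))"
```

```text
[602.9  50.  106. ]
```

Emit:
send_rows([
  [5,[0,-3,0],0],
  [5,[0,-7,0],0],
  [5,[0,-10,4],0],
  [5,[0,-10,9],0],
  [5,[2,-10,14],0],
  [5,[4,-10,19],0],
  [5,[8,-10,24],0],
  [5,[12,-10,24],0],
], force=20)

```text
time_s: 19.4
ee_pos: [568.4, 148.2, 144.8]
ee_rot: [0.707, -0.707, -0.001, 0.002]
contact_force: [0.1, -0.2, -1.9]
width: 0.627
```

Emit:
send_rows([
  [5,[3,0,0],0],
  [5,[3,3,0],0],
  [5,[3,6,0],0],
  [5,[3,7.2,0],0],
  [5,[3,7.7,0],0],
  [5,[3,7.9,0],0],
  [5,[3,7.9,0],0],
])

```text
time_s: 20.27
ee_pos: [599.2, 144.9, 67.9]
ee_rot: [0.707, -0.707, -0.001, -0.001]
contact_force: [-0.4, -1.1, -1.7]
width: 0.629
```

Emit:
send_rows([
  [5,[0,0.1,0],0],
  [6.3,[0,0.1,0],0],
  [9.5,[0,0.1,0],0],
  [9.5,[0,0.1,0],0],
  [9.5,[0,0.1,0],0],
  [9.5,[0,-4,0],0],
  [9.5,[0,-8,0],0],
  [9.5,[0,-13,0],0],
])

```text
time_s: 21.28
ee_pos: [597.5, 144.6, 196.7]
ee_rot: [-0.707, 0.707, -0.001, -0.0]
contact_force: [1.0, 0.2, -0.5]
width: 1.0
```

Emit:
send_rows([
  [9.5,[-5,-2,0],0],
  [9.5,[-10,-2,0],0],
  [9.5,[-15,-2,5],0],
  [9.5,[-18,-2,10],0],
  [9.5,[-18,-2,14],0],
  [9.5,[-18,-2,14],0],
])

```text
time_s: 22.02
ee_pos: [417.6, 287.0, 216.8]
ee_rot: [0.707, -0.707, -0.001, 0.001]
contact_force: [0.6, 0.1, -0.8]
width: 0.999
```

```bash
python3 -c "
from h import *
o,R=tool();print(o['ee_pos'],o['width'])
shot('top','t5');shot('scene','s5')
a=cv2.imread('pics/t5.png')[125:205,185:375];cv2.imwrite('pics/c6.png',cv2.resize(a,None,fx=4,fy=4,interpolation=cv2.INTER_CUBIC))
a=cv2.imread('pics/s5.png')[120:345,190:440];cv2.imwrite('pics/c7.png',cv2.resize(a,None,fx=2.6,fy=2.6,interpolation=cv2.INTER_CUBIC))"
```

```text
[417.55558747 286.98965359 216.76813185] 0.9990862042664147
```

View pics/c6.png

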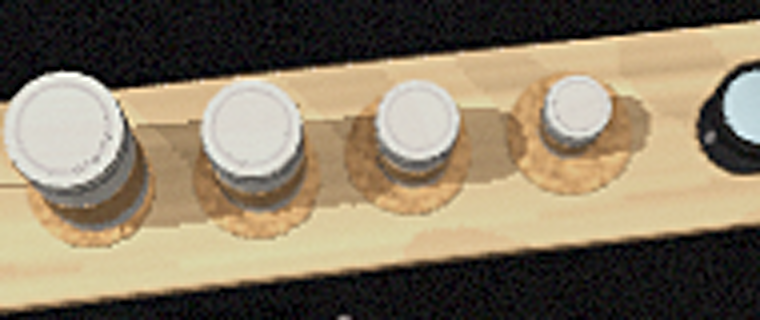

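View pics/c7.png

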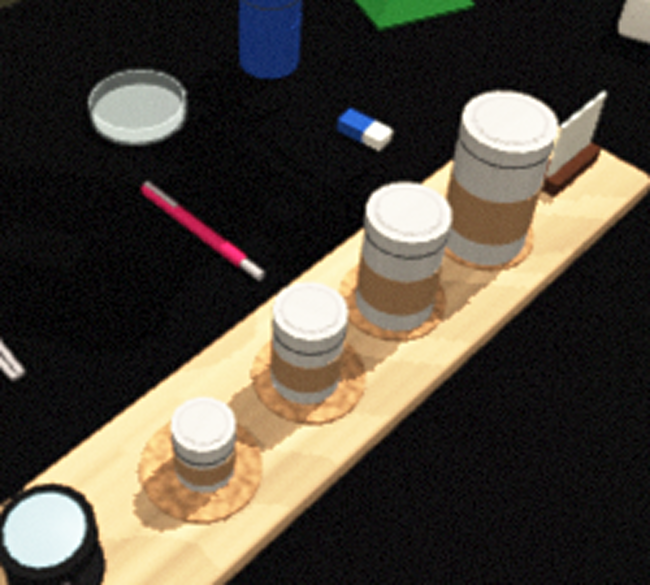

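```bash
python3 -c "
from h import *
M={1:(597,144.7),2:(600.6,51.4),3:(611.8,-34.1),4:(621.4,-126)}
T={1:(30,105,4),2:(26,85,3),3:(22,65,2),4:(18,45,1)}
t=load('t5');L={1:(64.5,130.5),2:(252.5,130.5),3:(418.5,121),4:(578,108)}
for i in M:
    p=ray(t,(np.array(L[i])+.5)/4-.5+[185,125],21+T[i][1]);print('tin',T[i][2],p.round(1),(p[:2]-M[i]).round(1))
def ov(f,o,sz,k,out):
    d=load(f);a=cv2.resize(cv2.imread(f'pics/{f}.png')[o[1]:o[1]+sz[1],o[0]:o[0]+sz[0]],None,fx=k,fy=k,interpolation=cv2.INTER_CUBIC)
    for i in M:
        for r,z in((36,21),(T[i][0],21),(T[i][0],21+T[i][1])):
            q=(proj(d,circ(M[i],r,z))+.5-o)*k-.5
            cv2.polylines(a,[(q*16).round().astype(int)],1,(255,0,255),1,cv2.LINE_AA,4)
    return a
A=ov('s5',(235,150),(190,190),4,0);cv2.imwrite('pics/o3.png',A[:600]) 
B=ov('t5',(185,125),(190,75),4,0);cv2.imwrite('pics/o4.png',B)
cv2.imwrite('pics/o3.png',cv2.resize(A,(600,600)))
"
```

```text
tin 4 [598.8 142.4 126. ] [ 1.8 -2.3]
tin 3 [602.5  49.7 106. ] [ 1.9 -1.7]
tin 2 [611.7 -36.6  86. ] [-0.1 -2.5]
tin 1 [ 623.4 -124.7   66. ] [2.  1.3]
```

View pics/o3.png

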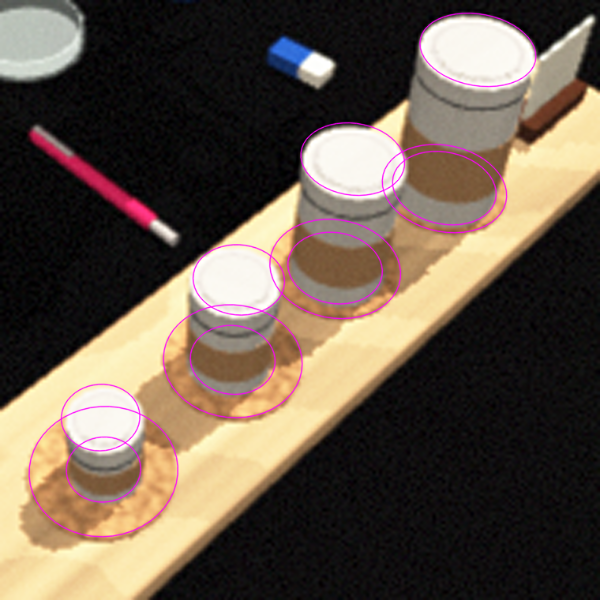

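View pics/o4.png

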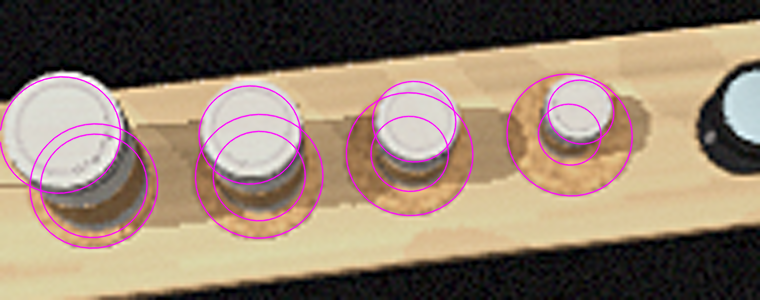

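```bash
python3 -c "
from h import *
print(manip.job_done())"
```

```text
the job is handed in; nothing more can be done
None
```

All four tins are standing upright and released on the cork marks, in order of height. The loupe is at the robot's right (−y) end of the row, so tin 1 went on mark_4, tin 2 on mark_3, tin 3 on mark_2 and tin 4 on mark_1. I left the green and blue look-alikes alone. I handed the job in at about 22 s of the 102 s allowed, with the gripper open and well clear.

**Order and standing:** both camera pictures agree on the order, and all four tins are upright.

**Centring:** none of the tins is exactly centred. The top camera puts each one about 2–3 mm off its mark, against a calibration good to about 2 mm. I judged this acceptable and did not correct it:

| Tin | Offset in x (mm) | Offset in y (mm) |
|---|---|---|
| 1 | +2.0 | +1.3 |
| 2 | −0.1 | −2.5 |
| 3 | +1.9 | −1.7 |
| 4 | +1.8 | −2.3 |

**Readings that disagreed:** my first x reading of tin 2 after placing it was about 2.5 mm lower than the final one. Because of it I aimed the other three tins about 2 mm too far in +x, which accounts for most of their x offset.

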